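# Put the stand loupes away in the covered pocket case

### The arm

A 6-joint arm with a two-finger parallel gripper is mounted at the origin on the work surface. World frame = base frame: x ahead of the robot, y to its left, z up, the work surface at z = 0. Lengths are in mm, angles in rad, forces in N, time in s.
With the tool pointing down it reaches from about 425 to 925 mm from the base axis. Payload 12.5 kg.
Tool frame: the origin (TCP) lies midway between the tips of the shut fingers; the grasp point (between the pads) lies bot.grasp_offset behind it (bot.grasp_offset is the distance from the TCP to the grasp point, in mm); z points along the fingers, y is the line along which they close (so a half turn about z gives the same grasp; the last joint's range is limited). The gripper opens to 85 mm and grips with 20 to 120 N. Pads are 22 mm wide; open, the fingers measure 114 mm over their backs; the gripper's body (76 mm by 85 mm) begins 54 mm behind the grasp point. The pads swing forward as they close: fully open they stand 13 mm farther back than shut.
Start: joints at [1.15, 0.491, 1.559, -0, 1.092, -0.106], TCP at [193.499, 594.309, 231.327] pointing down, gripper open.
Joint ranges: [-3.1, 3.1], [-0.84, 2.19], [0.05, 2.79], [-1.13, 4.28], [0.06, 2.93], [-2.69, 2.69]. Speed limits (rad/s): [2.22, 2.22, 2.79, 3.14, 3.14, 3.14].

### API

Orientations are given as a rotation vector (axis times angle).
In Python, from plant import bot gives the robot as it stands. The module is installed in compiled form; this text tells all that it offers.
- The arm moves only by the tool carry_out, never from a script. Its argument "steps" is a list of rows, each a list of 5 numbers: the shift along the tool's x, y, z in m, then the turn about the tool's z in rad, then the finger opening in m, from 0 to 0.0854. In form: [[x, y, z, yaw, fingers], ...]. A call has 1 to 10 rows; each row is the pose to reach, as a shift and turn from the pose commanded when the call began, along the tool's axes at that moment; what a row does not reach only later rows make up. A row lasts 1/10 s, in which the tool goes at most 50 mm and 8.59 degrees, less where a joint would pass 70% of its speed; a pose out of reach is approached as far as the arm can. A call with a gripper value outside its range is refused whole. The fingers move at their own pace and stop on an object; the grip force is fixed at half the most. Time passes only in rows, so rows that repeat a pose let the fingers close. It gives the time, the measured TCP pose, the force, the opening and the grip force at its end, in the units of the state.
- bot.read_state(): the state, without advancing time (a new reading comes with each control period).
- bot.capture(name): name is "scene" or "side" or "wrist"; returns (picture, depth): 420x560x3 uint8, red, green, blue; 420x560 float32, mm along the optical axis (not along the pixel's ray), 0 where there is no reading.
- bot.camera_info(name): a dict with "camera_matrix" (3x3 intrinsics, pixels), "rvec" (rotation vector, rad) and "tvec" (3), from world to camera coordinates, as OpenCV has them. Camera axes: x right, y down, z forward; pixel columns grow to the right and rows downward; lengths in mm; the calibration is good to about 2 mm. A picture is of the moment at which its call begins: read the wrist's pose just before it. camera_info takes no time and is no camera call; for the wrist camera it gives the pose at the moment of the call.
- bot.finish_job(): hands the job in; it is judged then, once.
The state is a dict: "time": time; "joint_pos": joint angles; "joint_vel": joint speeds; "joint_torque": joint torques, N m; "ee_pos": TCP position; "eef_rot": TCP orientation; "contact_force": force on the tool from outside, world axes, zero at the start; "ft_torque": the same for the moment, N m; "width": finger opening in mm; "grip_force": force on a finger pad.
Only numpy, scipy, OpenCV 4.12 (cv2) and the standard library are available. Lean on these libraries where they do the work, as an engineer would, in place of code of your own. Each camera call takes 0.05 s, during which the arm holds its last target. There are 200 camera calls.

### The job

Slide the storage case's cover fully open, working its two knobs a little at a time and in turn so that neither end ever runs more than about 30 mm ahead of the other and the cover does not rack. Take the lens-cleaner bottle out of the pocket it was left in and stand it upright in the open tray, and drop every stand loupe standing about on the desk upright into a pocket of its own (the one already stored stays in a pocket). With everything in place, slide the cover fully shut again in the same alternating way, leaving the other things on the desk alone.

Things in the scene. Friction and masses are not known exactly. Their poses are not given: they have to be found in the camera images.
- case: Low storage case fixed to the desk, 190 deep (x) x 412 wide (y) mm, grey with pale wood edges. Origin: on the desk under the middle of its row of five pockets; x points to its back (away from the robot within 10 degrees), y to its left. Pockets in its front part; closed rear part x = 32 to 140 mm, 62 mm high. End cheeks 78 mm high, 12 mm thick at y = -200 and +200 mm.
- pocket0 (a point): Centre of the floor of pocket 0 (the leftmost, case y = +150 mm; pockets follow at 75 mm pitch towards -y): square pocket 64 x 64 mm, 20 mm deep, floor 12 mm above the desk, the tops of its walls 32 mm above the desk
- pocket1 (a point): Centre of the floor of pocket 1 (see pocket0): square pocket 64 x 64 mm, 20 mm deep, floor 12 mm above the desk, the tops of its walls 32 mm above the desk
- pocket2 (a point): Centre of the floor of pocket 2 (see pocket0): square pocket 64 x 64 mm, 20 mm deep, floor 12 mm above the desk, the tops of its walls 32 mm above the desk
- pocket3 (a point): Centre of the floor of pocket 3 (see pocket0): square pocket 64 x 64 mm, 20 mm deep, floor 12 mm above the desk, the tops of its walls 32 mm above the desk
- pocket4 (a point): Centre of the floor of pocket 4 (see pocket0): square pocket 64 x 64 mm, 20 mm deep, floor 12 mm above the desk, the tops of its walls 32 mm above the desk
- cover: Brown wooden sliding cover, 88 deep x 392 wide x 8 mm, top 88 mm above the desk: over the pockets when closed, over the rear part when open. Its two end shoes stick independently (about 3 N each): moving one end swings it about the other. Origin: at its left end shoe; its x is the case's x when square. Over 0.12 rad (one end about 45 mm ahead) it is racked.
- left_shoe (a joint): Travel of the cover's left (+y) end along the case's +x, m: 0 closed, 0.08 fully open; stays where it is left
- right_shoe (a joint): Travel of the cover's right (-y) end along the case's +x, m: 0 closed, 0.08 fully open; stays where it is left
- knob_left (a point): Top centre of the left black knob on the cover: upright round knob, 24 mm diameter, 32 mm tall from the cover's top (top 120 mm above the desk), 25 mm inward from the left end shoe; push it, or pinch it and draw it along
- knob_right (a point): Top centre of the right black knob on the cover, same shape, 330 mm from the left one
- loupe1: Stand loupe (some may be absent), 56 mm tall: grey round foot 58 mm diameter and 22 mm high, on it a black round barrel 34 mm diameter up to the top; 110 g. Starts upright on the desk in front of the case. Origin: centre of the underside, z up
- loupe2: Stand loupe (some may be absent), 56 mm tall: grey round foot 58 mm diameter and 22 mm high, on it a black round barrel 34 mm diameter up to the top; 110 g. Starts upright on the desk in front of the case. Origin: centre of the underside, z up
- loupe3: Stand loupe (some may be absent), 56 mm tall: grey round foot 58 mm diameter and 22 mm high, on it a black round barrel 34 mm diameter up to the top; 110 g. Starts upright on the desk in front of the case. Origin: centre of the underside, z up
- loupe4: Stand loupe (some may be absent), 56 mm tall: grey round foot 58 mm diameter and 22 mm high, on it a black round barrel 34 mm diameter up to the top; 110 g. Starts upright on the desk in front of the case. Origin: centre of the underside, z up
- stored: A fifth loupe of the same make that already stands in one of the pockets (pocket1 or pocket3) at the start. Origin: centre of the underside
- vial: White round lens-cleaner bottle with a grey cap, 34 mm diameter up to 50 mm height, cap 24 mm diameter up to 62 mm; 50 g. Starts standing in a pocket (pocket1 or pocket3). Origin: centre of the underside, z up
- tray: Open square tray fixed to the desk in front of the case, 120 x 120 x 28 mm high, walls and floor 5 mm thick. Origin: centre of the underside on the desk
- hard_case: Bystander: black hard spectacle case 160 x 62 x 40 mm. Origin: centre of the underside
- trial_frame: Bystander: metal trial frame, 130 mm wide, 125 mm long, 32 mm high. Origin: on the desk between its rings
- screwdriver: Bystander: screwdriver 150 mm long lying flat. Origin: middle of the underside
- marker: Bystander: black marker pen 130 mm long lying flat. Origin: middle of the underside
- spray: Bystander: clear spray bottle 52 mm diameter, 150 mm tall. Origin: centre of the underside
- lens_clock: Bystander: round steel dial gauge 56 mm diameter, 15 mm high, with a foot at one side. Origin: centre of the underside

How it is judged (in metres and radians):
On the way, in this order (a step that is already met when the one before it is completed fails the run):
1. the cover is fully open: both ends within 8 mm of the end of their travel (value of joint each of left_shoe, right_shoe above 0.072 m), for 0.2 s.
2. with the cover still open, every loupe stands in a pocket and the bottle stands in the tray (all of step 1 and (distance between loupe1 and pocket0 below 0.01 m or distance between loupe1 and pocket1 below 0.01 m or distance between loupe1 and pocket2 below 0.01 m or distance between loupe1 and pocket3 below 0.01 m or distance between loupe1 and pocket4 below 0.01 m) and angle between each of loupe1, loupe2, loupe3, loupe4, stored's own z axis and vertical below 0.12 rad and (distance between loupe2 and pocket0 below 0.01 m or distance between loupe2 and pocket1 below 0.01 m or distance between loupe2 and pocket2 below 0.01 m or distance between loupe2 and pocket3 below 0.01 m or distance between loupe2 and pocket4 below 0.01 m) and (distance between loupe3 and pocket0 below 0.01 m or distance between loupe3 and pocket1 below 0.01 m or distance between loupe3 and pocket2 below 0.01 m or distance between loupe3 and pocket3 below 0.01 m or distance between loupe3 and pocket4 below 0.01 m) and (distance between loupe4 and pocket0 below 0.01 m or distance between loupe4 and pocket1 below 0.01 m or distance between loupe4 and pocket2 below 0.01 m or distance between loupe4 and pocket3 below 0.01 m or distance between loupe4 and pocket4 below 0.01 m) and (distance between stored and pocket0 below 0.01 m or distance between stored and pocket1 below 0.01 m or distance between stored and pocket2 below 0.01 m or distance between stored and pocket3 below 0.01 m or distance between stored and pocket4 below 0.01 m) and x of vial in the frame of tray between -0.045 and 0.045 m and y of vial in the frame of tray between -0.045 and 0.045 m and z of vial in the frame of tray below 0.012 m and angle between vial's own z axis and vertical below 0.15 rad), for 0.2 s.
At the end, for the whole second after the job is handed in: Cover shut (both ends within 6 mm); every loupe present, the stored one too, in a pocket (within 10 mm of its floor centre, tilt under 0.12 rad); the bottle on the tray's floor, within 45 mm of its centre along each side, tilt under 0.15 rad; all at rest (value of joint each of left_shoe, right_shoe below 0.006 m and (distance between loupe1 and pocket0 below 0.01 m or distance between loupe1 and pocket1 below 0.01 m or distance between loupe1 and pocket2 below 0.01 m or distance between loupe1 and pocket3 below 0.01 m or distance between loupe1 and pocket4 below 0.01 m) and angle between each of loupe1, loupe2, loupe3, loupe4, stored's own z axis and vertical below 0.12 rad and (distance between loupe2 and pocket0 below 0.01 m or distance between loupe2 and pocket1 below 0.01 m or distance between loupe2 and pocket2 below 0.01 m or distance between loupe2 and pocket3 below 0.01 m or distance between loupe2 and pocket4 below 0.01 m) and (distance between loupe3 and pocket0 below 0.01 m or distance between loupe3 and pocket1 below 0.01 m or distance between loupe3 and pocket2 below 0.01 m or distance between loupe3 and pocket3 below 0.01 m or distance between loupe3 and pocket4 below 0.01 m) and (distance between loupe4 and pocket0 below 0.01 m or distance between loupe4 and pocket1 below 0.01 m or distance between loupe4 and pocket2 below 0.01 m or distance between loupe4 and pocket3 below 0.01 m or distance between loupe4 and pocket4 below 0.01 m) and (distance between stored and pocket0 below 0.01 m or distance between stored and pocket1 below 0.01 m or distance between stored and pocket2 below 0.01 m or distance between stored and pocket3 below 0.01 m or distance between stored and pocket4 below 0.01 m) and x of vial in the frame of tray between -0.045 and 0.045 m and y of vial in the frame of tray between -0.045 and 0.045 m and z of vial in the frame of tray below 0.012 m and angle between vial's own z axis and vertical below 0.15 rad and linear speed of each of loupe1, loupe2, loupe3, loupe4, stored, vial below 0.02 m/s); the robot touches nothing.
It fails at once if the cover racks: turned more than 0.12 rad out of square with the case (angle between the x axis of cover and the x axis of case, either way round above 0.12 rad).
It fails at once if a bystander on the desk is moved more than 50 mm (distance of any of hard_case, trial_frame, screwdriver, marker, spray, lens_clock from where it was at the start of the episode above 0.05 m).
Of loupe1, loupe2, loupe3, loupe4 only 2 to 4 are there at a start; the rules pass over those that are not, and their reading is None.
At some moment in a run one of loupe1, loupe2, loupe3, loupe4 may be knocked a few centimetres aside while the robot is not near it.
It also fails if it takes over 210 s, if anything falls off the work surface, if the arm or the gripper's body presses on something with over 40 N, if the wrist force passes 120 N, or if a joint passes its speed limit or range.

## Working session

There is one attempt and no reset: what is moved stays moved. The work goes in short steps, Python scripts to look and compute and a tool call to move; the robot and the scene stay as the last step left them, time stands still between calls to the robot, and variables do not carry over. Pictures are saved under pics/ and viewed, at most 14 in all, crops included, and the job is handed in when it is done.

Besides the shell and the picture viewer there is one more tool, called as a command line: name --pt "numbers of a row" for each row, then --argument value for the rest. carry_out: Moves the arm, as the interface text tells. Its arguments: {"type":"object","properties":{"steps":{"type":"array","items":{"type":"array","items":{"type":"number"}}}},"required":["steps"]}

```bash
mkdir -p pics
python3 - <<'E'
from plant import bot
import cv2,numpy as np
for n in("scene","side"):
    p,d=bot.capture(n);cv2.imwrite(f"pics/{n}0.png",p[...,::-1]);np.savez(f"{n}0.npz",p=p,d=d)
    c=bot.camera_info(n);R=cv2.Rodrigues(np.array(c["rvec"]))[0];print(n,np.round(c["camera_matrix"],1).tolist(),(-R.T@np.ravel(c["tvec"])).round(),R.round(2).tolist())
s=bot.read_state();print(s,bot.grasp_offset)
E
```

```text
scene [[424.2, 0.0, 276.9], [0.0, 424.2, 208.2], [0.0, 0.0, 1.0]] [1232.  119.  996.] [[-0.15, 0.99, 0.0], [0.76, 0.12, -0.64], [-0.63, -0.09, -0.77]]
side [[423.3, 0.0, 282.5], [0.0, 423.3, 211.9], [0.0, 0.0, 1.0]] [-189. -800.  898.] [[0.76, -0.65, 0.02], [-0.37, -0.46, -0.81], [0.53, 0.61, -0.59]]
{'time': 0.1, 'joint_pos': array([ 1.15039922e+00,  4.91488385e-01,  1.55938475e+00, -8.07123014e-05,
        1.09171797e+00, -1.05563466e-01]), 'joint_vel': array([ 1.18818998e-03,  3.45412413e-05, -1.47585429e-03, -1.41747040e-03,
       -1.08779414e-03, -7.30418119e-04]), 'joint_torque': array([ 5.24894247e-03, -6.19443512e+01, -2.62030149e+01, -5.66675965e-06,
        2.87174567e-03,  2.06836899e-05]), 'ee_pos': array([193.42713525, 594.1016724 , 230.79424382]), 'eef_rot': array([-4.92411919e-01, -3.10256928e+00,  1.54360121e-03]), 'contact_force': array([ 0.63692016, -0.1107341 , -0.0116221 ]), 'ft_torque': array([ 0.05131709,  0.06189124, -0.00843105]), 'grip_force': 0.0, 'width': 85.49064090992754} 18.700000000000003
```

View pics/scene0.png

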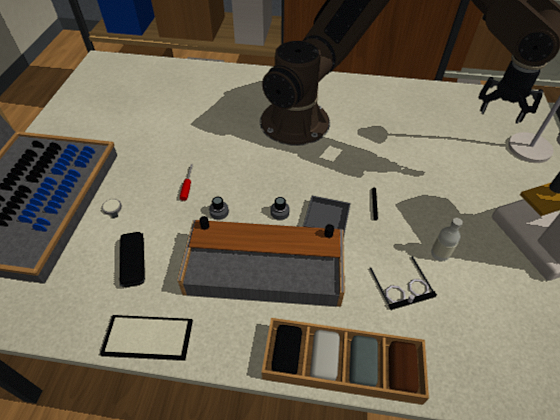

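View pics/side0.png

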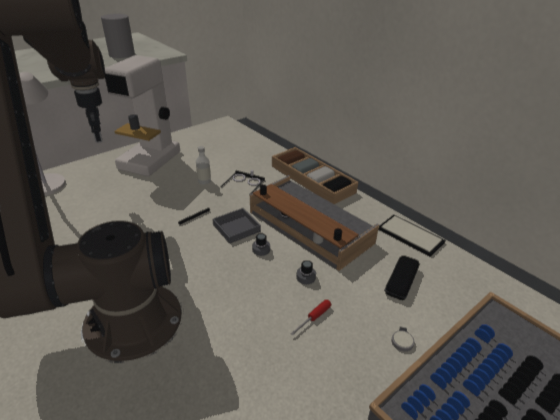

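The scene view faces the robot, so image right is world +y. It shows:
- two loupes at about (218,207) and (280,207)
- knobs at (205,223), the right one, and (329,231), the left one
- the tray at (327,212)

The side view shows the same things, with the white bottle under the cover at about (318,238).

```bash
cat > h.py <<'E'
from plant import bot
import cv2,numpy as np
def cloud(n,p=None,d=None):
    c=bot.camera_info(n)
    if p is None: p,d=bot.capture(n)
    K=np.array(c["camera_matrix"]);R=cv2.Rodrigues(np.array(c["rvec"]))[0];t=np.ravel(c["tvec"])
    v,u=np.mgrid[:420,:560]
    P=np.stack([(u-K[0,2])/K[0,0]*d,(v-K[1,2])/K[1,1]*d,d],-1)
    return p,d,(P-t)@R
def ray(n,u,v,z):
    c=bot.camera_info(n);K=np.array(c["camera_matrix"]);R=cv2.Rodrigues(np.array(c["rvec"]))[0];t=np.ravel(c["tvec"])
    o=-R.T@t;r=R.T@np.linalg.solve(K,[u,v,1]);return o+r*(z-o[2])/r[2]
def blobs(m,W,mn=8):
    n,l,s,_=cv2.connectedComponentsWithStats(m.astype(np.uint8),connectivity=8)
    for i in range(1,n):
        if s[i,4]>=mn:
            q=W[l==i];lo,hi=np.percentile(q,[3,97],axis=0)
            print("  px",s[i,:2]+s[i,2:4]//2,"n",s[i,4],"mid",((lo+hi)/2).round(1),"ext",(hi-lo).round(1),"mean",q.mean(0).round(1))
E
python3 - <<'E'
from h import *
for n in("scene","side"):
    f=np.load(n+"0.npz");p,d,W=cloud(n,f["p"],f["d"]);z=W[...,2];x=W[...,0];y=W[...,1]
    roi=(d>0)&(x>300)&(x<1000)&(abs(y)<450)
    g=p.max(-1)<55
    print(n,"desk z",np.median(z[(d>0)&(x>500)&(x<900)&(abs(z)<15)]).round(1))
    print("knob tops");blobs(roi&(z>112)&(z<126),W,6)
    print("z50-60");blobs(roi&(z>48)&(z<62)&(x<640),W,6)
    print("foot");blobs(roi&(z>14)&(z<30)&(x<640),W,15)
    m=roi&(z>82)&(z<94);blobs(m,W,60)
    q=W[m][:,:2].astype(np.float32);print(cv2.minAreaRect(q))
    hsv=cv2.cvtColor(p,cv2.COLOR_RGB2HSV)
    print("white");blobs(roi&(p.min(-1)>85)&(z>25)&(z<75),W,6)
E
```

```text
scene desk z -1.1
knob tops
  px [203 220] n 63 mid [ 583.5 -173.3  117.3] ext [22.  19.7  8.7] mean [ 584.4 -173.2  118.1]
  px [329 228] n 61 mid [561.  155.2 117. ] ext [20.1 20.3  8.4] mean [561.4 155.  118.1]
z50-60
  px [217 202] n 92 mid [ 463.5 -172.7   54. ] ext [29.6 30.1  9.2] mean [ 463.9 -172.6   54.8]
  px [280 202] n 93 mid [436.3   7.4  53.8] ext [29.4 29.1  9.7] mean [437.1   7.8  54.1]
  px [436 242] n 19 mid [514.4 447.5  54.7] ext [24.1  3.8 13.2] mean [517.  447.3  54.5]
  px [271 258] n 580 mid [627.2  26.5  59.5] ext [ 24.1 312.1   4.7] mean [629.7  56.5  59.9]
foot
  px [185 188] n 159 mid [ 398.9 -294.    20.4] ext [73.3 23.9 12.2] mean [ 402.3 -293.4   21.1]
  px [326 216] n 266 mid [436.3 148.2  21.9] ext [117.9 123.   14.3] mean [416.5 147.   23.8]
  px [218 209] n 154 mid [ 466.3 -172.7   22. ] ext [46.7 51.3 13.6] mean [ 472.1 -169.5   20.9]
  px [279 210] n 151 mid [442.2   7.1  22.1] ext [42.5 51.3 13.5] mean [446.5   8.7  20.9]
  px [142 242] n 32 mid [ 612.8 -353.2   22. ] ext [53.  20.2 15.5] mean [ 613.7 -353.1   23.5]
  px [433 250] n 16 mid [517.
[... 2773 characters left out ...]
[ 96.1 365.7   7.8] mean [590.3 -23.6  89.5]
((624.263671875, 124.25108337402344), (184.10804748535156, 666.725830078125), 4.663725852966309)
white
  px [320 173] n 210 mid [855.9 173.3  54.1] ext [94.8 48.4 11.9] mean [851.9 170.9  55.1]
  px [252 172] n 10 mid [678.2 378.5  30.5] ext [ 9.6 12.6  6.8] mean [677.6 377.6  31. ]
  px [294 182] n 8 mid [716.7 173.6  65.4] ext [ 3.8 37.8  4.7] mean [716.6 173.9  65.4]
  px [243 209] n 7 mid [496.1 189.1  31.9] ext [ 7.5 24.7  3.7] mean [497.8 191.3  32.2]
  px [358 217] n 32 mid [ 740.6 -118.6   63.5] ext [ 11.6 113.9   5.3] mean [ 739.5 -117.9   63.6]
  px [307 260] n 6 mid [ 471.4 -160.8   58.6] ext [10.4 10.   3.8] mean [ 470.8 -160.8   57.8]
```

carry_out --pt "-0.05 -0.03 0 0.12 0.05" --pt "-0.097 -0.061 0 0.24 0.05" --pt "-0.145 -0.091 0 0.36 0.05" --pt "-0.194 -0.122 0 0.48 0.05" --pt "-0.242 -0.152 0 0.6 0.05" --pt "-0.29 -0.183 0 0.72 0.05" --pt "-0.339 -0.213 0 0.84 0.05" --pt "-0.387 -0.244 0 0.95 0.05" --pt "-0.436 -0.274 0 1.07 0.05" --pt "-0.484 -0.304 0 1.187 0.05"

```text
time: 1.1
ee_pos: [514.5, 208.4, 231.2]
eef_rot: [-2.149, -2.291, 0.0]
contact_force: [0.2, 1.0, 0.3]
width: 49.5
grip_force: 0.0
```

carry_out --pt "0 0 0 0 0.05" --pt "0 0 0 0 0.05" --pt "0 0 0 0 0.05"

```text
time: 1.4
ee_pos: [513.0, 210.7, 231.1]
eef_rot: [-2.142, -2.298, 0.001]
contact_force: [-0.1, 1.0, -0.1]
width: 50.1
grip_force: 0.0
```

carry_out --pt "-0.03 0.021 0 0 0.05" --pt "-0.059 0.0425 0 0 0.05" --pt "-0.059 0.0425 0.04 0 0.05" --pt "-0.059 0.0425 0.085 0 0.05" --pt "-0.059 0.0425 0.12 0 0.05" --pt "-0.059 0.0425 0.133 0 0.05" --pt "-0.059 0.0425 0.133 0 0.05"

```text
time: 2.1
ee_pos: [559.2, 155.2, 97.3]
eef_rot: [-2.14, -2.298, 0.003]
contact_force: [0.3, 0.3, -0.3]
width: 49.6
grip_force: 0.0
```

carry_out --pt "0 0.01 0 0 0.05" --pt "0 0.018 0 0 0.05" --pt "0 0.026 0 0 0.05" --pt "0 0.032 0 0 0.05" --pt "0 0.036 0 0 0.05" --pt "0 0.036 0 0 0.05"

```text
time: 2.7
ee_pos: [596.8, 156.7, 98.5]
eef_rot: [2.143, 2.296, 0.001]
contact_force: [-0.9, -0.3, -0.4]
width: 49.9
grip_force: 0.0
```

```bash
cat > k.py <<'E'
from h import *
s=bot.read_state();print(s["time"],s["ee_pos"].round(1),s["contact_force"].round(1),s["width"].round(1))
ex=np.array([.9975,.07]);ey=np.array([-.07,.9975]);o=np.array([570.9,-9.1])
for n in("scene","side"):
    p,d,W=cloud(n);z=W[...,2]
    q=(W[...,:2]-o);a=q@ex;b=q@ey
    # brown cover front edge profile in case frame
    hsv=cv2.cvtColor(p,cv2.COLOR_RGB2HSV)
    br=(d>0)&(hsv[...,0]<18)&(hsv[...,1]>110)&(z>80)&(z<96)&(a>-80)&(a<220)&(abs(b)<200)
    for yy in(-165,-140,-100,-60,60,100,140,165):
        m=br&(abs(b-yy)<8)
        if m.sum()>8: print(n,yy,np.percentile(a[m],[2,98]).round(1),end=" | ")
    print()
    cv2.imwrite(f"pics/{n}_k.png",p[...,::-1])
E
python3 k.py
```

```text
Traceback (most recent call last):
  File "k.py", line 2, in <module>
    s=bot.read_state();print(s["time"],s["ee_pos"].round(1),s["contact_force"].round(1),s["width"].round(1))
                                                                                        ^^^^^^^^^^^^^^^^
AttributeError: 'float' object has no attribute 'round'
```

```bash
sed -i 's/s\["width"\].round(1)/s["width"]/' k.py; python3 k.py
```

```text
2.7 [596.8 156.7  98.5] [-0.9 -0.3 -0.4] 49.90357196535139
scene -165 [ 9.9 67.6] | scene -140 [-15.   69.4] | scene -100 [-13.3  72. ] | scene -60 [-10.6  74.1] | scene 60 [-1.8 83.3] | scene 100 [ 1.1 86.3] | scene 140 [ 3.  88.3] | scene 165 [61.6 92. ] | 
side -165 [-19.9  61.3] | side -140 [-17.4  66.6] | side -100 [-14.9  64.7] | side -60 [-13.5  68.8] | side 60 [-4.1 78.2] | side 100 [-0.3 80.2] | side 140 [ 1.5 83.6] | side 165 [ 3.  87.2] |
```

View pics/scene_k.png

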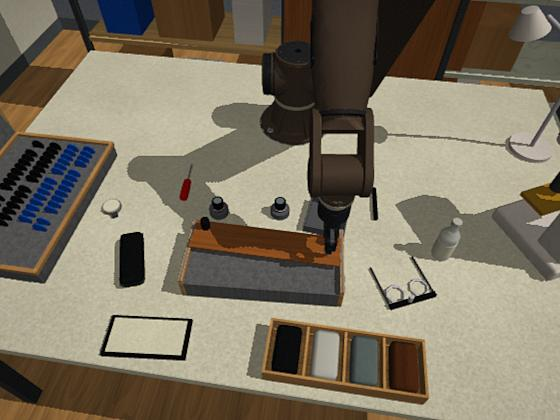

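The left end has moved about 24 mm and the right end is still at 0, so the turn is 0.064 rad. Next is the right knob.

carry_out --pt "0 -0.013 0 0 0.05" --pt "-0.041 -0.015 0 0 0.05" --pt "-0.082 -0.02 0 0 0.05" --pt "-0.123 -0.025 0 0 0.05" --pt "-0.164 -0.03 0 0 0.05" --pt "-0.205 -0.033 0 0 0.05" --pt "-0.246 -0.036 0 0 0.05" --pt "-0.287 -0.036 0 0 0.05" --pt "-0.328 -0.036 0 0 0.05" --pt "-0.328 -0.036 0 0 0.05"

```text
time: 3.8
ee_pos: [583.0, -177.6, 98.3]
eef_rot: [2.147, 2.291, 0.0]
contact_force: [-0.2, 0.8, 0.8]
width: 50.3
grip_force: 0.0
```

carry_out --pt "0 0.01 0 0 0.05" --pt "0 0.018 0 0 0.05" --pt "0 0.026 0 0 0.05" --pt "0 0.034 0 0 0.05" --pt "0 0.042 0 0 0.05" --pt "0 0.05 0 0 0.05" --pt "0 0.056 0 0 0.05" --pt "0 0.059 0 0 0.05" --pt "0 0.059 0 0 0.05" --pt "0 0.046 0 0 0.05"

```text
time: 4.8
ee_pos: [629.8, -169.1, 98.3]
eef_rot: [2.141, 2.297, 0.002]
contact_force: [-0.0, 0.3, 0.1]
width: 49.9
grip_force: 0.0
```

carry_out --pt "0.041 0 0 0 0.05" --pt "0.082 -0.005 0 0 0.05" --pt "0.123 -0.01 0 0 0.05" --pt "0.164 -0.015 0 0 0.05" --pt "0.205 -0.02 0 0 0.05" --pt "0.246 -0.022 0 0 0.05" --pt "0.287 -0.022 0 0 0.05" --pt "0.327 -0.022 0 0 0.05" --pt "0.327 -0.022 0 0 0.05"

```text
time: 5.7
ee_pos: [583.6, 159.6, 98.7]
eef_rot: [2.138, 2.301, 0.003]
contact_force: [0.1, -1.1, -1.1]
width: 50.0
grip_force: 0.0
```

carry_out --pt "0 0.01 0 0 0.05" --pt "0 0.018 0 0 0.05" --pt "0 0.026 0 0 0.05" --pt "0 0.034 0 0 0.05" --pt "0 0.042 0 0 0.05" --pt "0 0.05 0 0 0.05" --pt "0 0.055 0 0 0.05" --pt "0 0.057 0 0 0.05" --pt "0 0.057 0 0 0.05" --pt "0 0.044 0 0 0.05"

```text
time: 6.7
ee_pos: [629.2, 157.8, 98.4]
eef_rot: [2.142, 2.295, 0.003]
contact_force: [-0.7, 0.3, -0.7]
width: 50.3
grip_force: 0.0
```

```bash
python3 k.py
```

```text
6.7 [629.2 157.8  98.4] [-0.7  0.3 -0.7] 50.32317531924559
scene -165 [ 59.3 115.9] | scene -140 [ 34.1 116.7] | scene -100 [ 35.4 119.9] | scene -60 [ 37.2 122.4] | scene 60 [ 44.  128.8] | scene 100 [ 46.6 131.5] | scene 140 [ 48.2 133.4] | scene 165 [ 94.8 136.1] | 
side -165 [ 28.2 107.3] | side -140 [ 29.8 112.5] | side -100 [ 31.9 112.7] | side -60 [ 34.3 117.6] | side 60 [ 42.5 121.4] | side 100 [ 43.8 123.4] | side 140 [ 45.7 124.8] | side 165 [ 47.  130.8] |
```

carry_out --pt "-0.041 0 0 0 0.05" --pt "-0.082 -0.005 0 0 0.05" --pt "-0.123 -0.01 0 0 0.05" --pt "-0.164 -0.015 0 0 0.05" --pt "-0.205 -0.02 0 0 0.05" --pt "-0.246 -0.021 0 0 0.05" --pt "-0.287 -0.021 0 0 0.05" --pt "-0.328 -0.021 0 0 0.05" --pt "-0.328 -0.021 0 0 0.05"

```text
time: 7.7
ee_pos: [630.4, -175.8, 98.6]
eef_rot: [2.146, 2.29, 0.001]
contact_force: [-0.0, 0.6, -0.3]
width: 50.2
grip_force: 0.0
```

carry_out --pt "0 0.01 0 0 0.05" --pt "0 0.018 0 0 0.05" --pt "0 0.026 0 0 0.05" --pt "0 0.034 0 0 0.05" --pt "0 0.039 0 0 0.05" --pt "0 0.042 0 0 0.05" --pt "0 0.042 0 0 0.05"

```text
time: 8.4
ee_pos: [672.1, -167.0, 98.2]
eef_rot: [2.143, 2.297, 0.001]
contact_force: [0.4, 0.5, -0.1]
width: 50.1
grip_force: 0.0
```

carry_out --pt "0 -0.013 0 0 0.05" --pt "0.041 -0.015 0 0 0.05" --pt "0.082 -0.02 0 0 0.05" --pt "0.123 -0.022 0 0 0.05" --pt "0.164 -0.022 0 0 0.05" --pt "0.205 -0.022 0 0 0.05" --pt "0.246 -0.022 0 0 0.05" --pt "0.287 -0.022 0 0 0.05" --pt "0.327 -0.022 0 0 0.05" --pt "0.327 -0.022 0 0 0.05"

```text
time: 9.4
ee_pos: [626.5, 161.9, 98.6]
eef_rot: [2.139, 2.301, 0.003]
contact_force: [0.1, 0.0, 0.4]
width: 50.4
grip_force: 0.0
```

carry_out --pt "0 0.01 0 0 0.05" --pt "0 0.016 0 0 0.05" --pt "0 0.02 0 0 0.05" --pt "0 0.022 0 0 0.05" --pt "0 0.022 0 0 0.05"

```text
time: 9.9
ee_pos: [649.4, 157.7, 98.2]
eef_rot: [2.145, 2.296, 0.0]
contact_force: [-0.7, -1.0, 0.5]
width: 50.1
grip_force: 0.1
```

```bash
python3 k.py
```

```text
9.9 [649.4 157.7  98.2] [-0.7 -1.   0.5] 50.09164152550456
scene -165 [ 86.8 142.9] | scene -140 [ 59.1 143.3] | scene -100 [ 59.1 142.5] | scene -60 [ 57.6 143.5] | scene 60 [ 57.7 143.1] | scene 100 [ 56.8 142.9] | scene 140 [ 57.4 143.1] | scene 165 [115.4 143.8] | 
side -165 [ 54.8 134.9] | side -140 [ 54.4 137.8] | side -100 [ 55.5 134.3] | side -60 [ 56.5 135.9] | side 60 [ 55.9 139.8] | side 100 [ 56.6 138.3] | side 140 [ 57.1 134.7] | side 165 [ 55.4 139.7] |
```

carry_out --pt "0 0.002 0 0 0.05" --pt "0 0.003 0 0 0.05" --pt "0 0.003 0 0 0.05" --pt "0 -0.01 0 0 0.05" --pt "0 -0.01 -0.05 0 0.05" --pt "0 -0.01 -0.1 0 0.05" --pt "-0.04 -0.04 -0.14 0 0.085" --pt "-0.08 -0.08 -0.17 0 0.085" --pt "-0.12 -0.12 -0.17 0 0.085" --pt "-0.12 -0.15 -0.17 0 0.085"

```text
time: 11.0
ee_pos: [513.6, 29.6, 268.7]
eef_rot: [2.142, 2.294, 0.003]
contact_force: [0.4, -0.7, 0.8]
width: 84.9
grip_force: 0.0
```

```bash
python3 k.py
python3 - <<'E'
from h import *
ex=np.array([.9975,.07]);ey=np.array([-.07,.9975]);o=np.array([570.9,-9.1])
for n in("scene","side"):
    p,d,W=cloud(n);z=W[...,2];a=(W[...,:2]-o)@ex;b=(W[...,:2]-o)@ey
    C=np.dstack([a,b,z]);roi=(d>0)&(a>-20)&(a<60)&(abs(b)<195)
    print(n);blobs(roi&(z>42)&(z<64),C,8);blobs(roi&(z>24)&(z<37)&(abs(a-24)>29),C,30)
    print("floors");blobs((d>0)&(abs(a-24)<32)&(abs(b)<195)&(z>4)&(z<20),C,20)
    print("loupes");blobs((d>0)&(W[...,0]>300)&(a<-30)&(abs(b)<260)&(z>46)&(z<62),W,20)
    cv2.imwrite(f"pics/{n}_o.png",p[...,::-1])
E
```

```text
11.0 [513.6  29.6 268.7] [ 0.4 -0.7  0.8] 84.85009616571506
scene -165 [ 80.2 143.4] | scene -140 [ 58.7 143.5] | scene -100 [ 58.5 143.9] | scene -60 [ 57.9 143.8] | scene 60 [ 60.7 144. ] | scene 100 [ 60.2 145.2] | scene 140 [ 59.8 144.6] | scene 165 [ 89.2 145. ] | 
side -165 [ 57.1 133.5] | side -140 [ 54.7 137.3] | side -100 [ 54.9 136.5] | side -60 [ 58.1 138.8] | side 60 [ 56.8 142.2] | side 100 [ 58.8 141.1] | side 140 [ 58.5 142.4] | side 165 [ 58.7 143. ] | 
scene
  px [196 232] n 10 mid [  -7.7 -194.3   54.4] ext [19.7  0.8 15. ] mean [  -5.7 -194.4   54.1]
  px [194 239] n 13 mid [  20.7 -194.4   53. ] ext [21.2  1.  18.4] mean [  19.1 -194.5   53.2]
  px [238 243] n 48 mid [ 27.6 -74.6  57.6] ext [20.1 30.2 10.1] mean [ 30.1 -72.8  59.2]
  px [337 244] n 10 mid [ -2.4 193.4  46.5] ext [24.8  0.5  5.5] mean [ -2.4 193.4  46.5]
  px [292 248] n 29 mid [32.  73.6 54.8] ext [12.6 30.  17.4] mean [32.7 74.2 57.3]
  px [216 236] n 158 mid [ -13.5 -144.2   29.2] ext [12.6 95.2  9.1] mean [ -13.2 -143.5   30.1]
  px [265 239] n 189 mid [-13.7  -5.9  29.3] ext [ 11.3 122.2   8.7
[... 1100 characters left out ...]
t [ 3.6 83.2 11.9] mean [  54.9 -114.3   31. ]
floors
  px [270 208] n 111 mid [ 31.1 164.1  15.6] ext [45.  44.6  8.2] mean [ 31.6 164.9  14.9]
  px [301 227] n 144 mid [32.1 12.3 14.9] ext [45.2 47.7  7.9] mean [32.7 12.7 14.4]
  px [311 237] n 28 mid [ 19.2 -52.4  15.5] ext [21.1 26.7  8.1] mean [ 17.1 -47.3  15. ]
  px [323 240] n 37 mid [ 33.4 -81.7  15.3] ext [43.4 17.   8.2] mean [ 37.  -83.9  15.1]
  px [333 249] n 140 mid [  31.6 -136.8   14.8] ext [46.5 43.7  8.7] mean [  30.9 -133.7   14.4]
loupes
  px [261 238] n 88 mid [433.5   8.1  54. ] ext [30.5 29.7 13.6] mean [432.5   6.2  55.8]
  px [307 265] n 108 mid [ 459.  -173.3   53.8] ext [29.2 30.3 13.2] mean [ 458.  -174.4   55.8]
```

View pics/side_o.png

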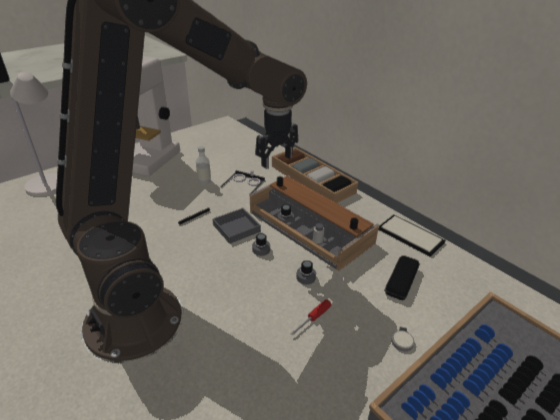

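The side view shows the cover open, with the stored loupe in pocket 1 at (286,212) and the bottle in pocket 3 at (319,232). I'll use the wrist camera to fix the pockets more precisely.

Run:
```python
from h import *
p,d,W=cloud("wrist");z=W[...,2]
ex=np.array([.9975,.07]);ey=np.array([-.07,.9975]);o=np.array([570.9,-9.1])
a=(W[...,:2]-o)@ex;b=(W[...,:2]-o)@ey;C=np.dstack([a,b,z])
cv2.imwrite("pics/wrist0.png",p[...,::-1])
print("floor");blobs((d>0)&(a>-60)&(a<70)&(abs(b)<200)&(z>6)&(z<19),C,200)
print("high");blobs((d>0)&(a>-15)&(a<55)&(abs(b)<190)&(z>44)&(z<70),C,60)
print("loupes");blobs((d>0)&(a<-30)&(z>46)&(z<62),W,60)
```

```text
floor
  px [307 192] n 1616 mid [-25.9   2.7  13. ] ext [  6.2 372.3   7.2] mean [-25.8  25.   12.1]
  px [351  86] n 3293 mid [ 22.8 151.2  13. ] ext [59.8 61.6  5.1] mean [ 22.9 151.9  12.2]
  px [348 153] n 680 mid [22.4 75.  14.2] ext [61.4 63.1  7.1] mean [15.2 86.5 12.5]
  px [344 213] n 2245 mid [23.  -2.8 13.2] ext [59.9 57.5  5.5] mean [23.2 -2.6 12.1]
  px [341 268] n 1027 mid [ 22.9 -79.1  14. ] ext [60.9 55.   7.1] mean [ 19.5 -74.1  12.4]
  px [339 317] n 1523 mid [  23.2 -156.7   14. ] ext [59.8 50.4  7.2] mean [  23.2 -157.8   12.3]
high
  px [379 199] n 2009 mid [53.7  5.9 53.9] ext [  2.2 353.2  18.2] mean [53.3 30.6 55.6]
  px [353 158] n 875 mid [19.6 75.4 59.4] ext [30.2 28.6 20.6] mean [18.8 75.7 66.5]
  px [346 277] n 415 mid [ 21.1 -69.5  56.8] ext [30.7 24.4 22.7] mean [ 18.4 -64.9  58.7]
loupes
  px [214 199] n 706 mid [434.8   9.3  53.6] ext [29.4 29.4  8. ] mean [434.9   9.6  55.7]
  px [234 333] n 536 mid [ 461.3 -171.2   52.4] ext [29.6 29.4  9.8] mean [ 461.3 -169.5   55. ]
```

View pics/wrist0.png

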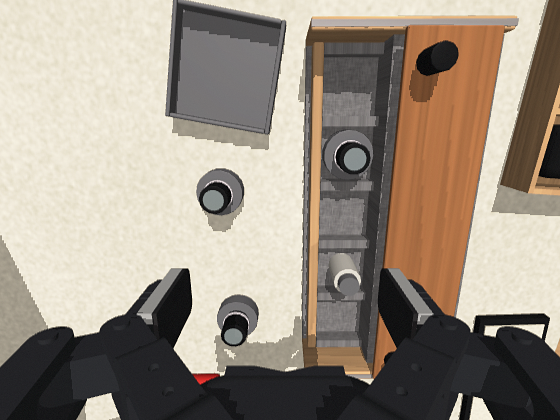

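The wrist view shows pockets 0, 2 and 4 empty. The stored loupe's barrel is at (351,158) and the bottle's cap at (347,284). Standing in the pocket, the cap top is at z = 74.

Run:
```python
from h import *
ex=np.array([.9975,.07]);ey=np.array([-.07,.9975]);o=np.array([570.9,-9.1])
print(bot.read_state()["ee_pos"])
q=ray("wrist",347,284,74)[:2];print("cap ray",q,(q-o)@ex,(q-o)@ey)
for n in("wrist","scene"):
    p,d,W=cloud(n);z=W[...,2];a=(W[...,:2]-o)@ex;b=(W[...,:2]-o)@ey;C=np.dstack([a,b,z])
    print(n);blobs((d>0)&(a>-10)&(a<52)&(b>-110)&(b<-40)&(z>69)&(z<80),C,5)
    print("tray");blobs((d>0)&(a<-40)&(b>60)&(z>20)&(z<34),W,100)
```

```text
[514.41325161  31.44642756 268.18574273]
cap ray [595.75806609 -77.91770958] 19.978681249514707 -70.38572993193655
wrist
  px [348 286] n 334 mid [ 21.5 -73.4  72.7] ext [21.2 22.   4.8] mean [ 21.5 -73.   73.6]
tray
  px [225  67] n 2460 mid [438.7 149.5  25.2] ext [123.5 122.8   8. ] mean [434.7 157.2  26.9]
scene
  px [237 239] n 57 mid [ 22.5 -75.   72.9] ext [21.6 20.8  6.6] mean [ 23.4 -75.   72.7]
tray
  px [424  25] n 206 mid [-758.   503.1   27.1] ext [ 50.  295.9  13.2] mean [-769.6  508.9   27.2]
  px [326 216] n 293 mid [440.3 148.4  25. ] ext [123.9 122.7   8.7] mean [439.9 146.   25.2]
  px [510 231] n 184 mid [419.3 666.8  26.9] ext [114.5  63.   12.6] mean [421.  667.5  27. ]
```

carry_out --pt "-0.04 0.0 0 0.15 0.06" --pt "-0.08 0.0 0 0.3 0.06" --pt "-0.11 0.02 0 0.45 0.06" --pt "-0.115 0.04 0 0.6 0.06" --pt "-0.115 0.06 0 0.75 0.06" --pt "-0.115 0.076 0 0.9 0.06" --pt "-0.115 0.076 0 1.05 0.06" --pt "-0.115 0.076 0 1.2 0.06" --pt "-0.115 0.076 0 1.35 0.06" --pt "-0.115 0.076 0 1.49 0.06"

```text
time: 12.35
ee_pos: [598.4, -77.4, 266.7]
eef_rot: [-3.133, -0.227, 0.001]
contact_force: [0.9, 0.1, 0.4]
width: 59.9
grip_force: 0.0
```

carry_out --pt "0 0.004 0.03 0.075 0.06" --pt "0 0.004 0.075 0.075 0.06" --pt "0 0.004 0.12 0.075 0.06" --pt "0 0.004 0.16 0.075 0.06"

```text
time: 12.75
ee_pos: [598.4, -81.3, 104.9]
eef_rot: [-3.139, -0.119, 0.001]
contact_force: [0.3, -0.8, -0.0]
width: 60.1
grip_force: 0.0
```

carry_out --pt "0 0 0.03 0 0.06" --pt "0 0 0.055 0 0.06" --pt "0 0 0.065 0 0.06" --pt "0 0 0.065 0 0.045" --pt "0 0 0.065 0 0.03" --pt "0 0 0.065 0 0.025" --pt "0 0 0.065 0 0.025" --pt "0 0 0.065 0 0.025"

```text
time: 13.55
ee_pos: [598.4, -82.0, 43.4]
eef_rot: [3.139, 0.117, 0.002]
contact_force: [-0.3, -1.1, -0.6]
width: 31.7
grip_force: 59.4
```

carry_out --pt "0 0 -0.02 0 0.025" --pt "0 0 -0.06 0 0.025" --pt "0 0 -0.1 0 0.025" --pt "0 0 -0.12 0 0.025"

```text
time: 13.95
ee_pos: [598.8, -82.1, 166.3]
eef_rot: [3.138, 0.118, 0.006]
contact_force: [-0.3, 0.2, -1.8]
width: 31.8
grip_force: 59.6
```

carry_out --pt "-0.02 -0.035 0 0 0.025" --pt "-0.04 -0.07 0 0 0.025" --pt "-0.062 -0.105 0 0 0.025" --pt "-0.083 -0.14 0 0 0.025" --pt "-0.103 -0.175 0 0 0.025" --pt "-0.124 -0.21 0 0 0.025" --pt "-0.143 -0.2425 0 0 0.025" --pt "-0.143 -0.2425 0.03 0 0.025" --pt "-0.143 -0.2425 0.06 0 0.025" --pt "-0.143 -0.2425 0.07 0 0.025"

```text
time: 14.95
ee_pos: [436.4, 149.3, 91.2]
eef_rot: [3.139, 0.118, -0.003]
contact_force: [0.5, 0.3, 0.1]
width: 32.0
grip_force: 59.7
```

carry_out --pt "0 0 0.025 0 0.025" --pt "0 0 0.042 0 0.025" --pt "0 0 0.05 0 0.025" --pt "0 0 0.05 0 0.025" --pt "0 0 0.05 0 0.025"

```text
time: 15.45
ee_pos: [437.8, 149.2, 43.4]
eef_rot: [-3.139, -0.117, -0.001]
contact_force: [0.9, 0.3, -0.6]
width: 31.4
grip_force: 59.7
```

carry_out --pt "0 0 0.004 0 0.025" --pt "0 0 0.0065 0 0.025" --pt "0 0 0.0065 0 0.025" --pt "0 0 0.0065 0 0.045" --pt "0 0 0.0065 0 0.06" --pt "0 0 -0.03 0 0.06" --pt "0 0 -0.07 0 0.06" --pt "0 0 -0.11 0 0.06" --pt "0 0.04 -0.11 0 0.06" --pt "-0.008 0.08 -0.11 0 0.06"

```text
time: 16.45
ee_pos: [436.2, 68.5, 153.9]
eef_rot: [3.139, 0.122, 0.006]
contact_force: [1.0, -0.7, 0.3]
width: 59.8
grip_force: 0.0
```

```bash
cat > l.py <<'E'
from h import *
s=bot.read_state();print(s["time"],s["ee_pos"].round(1),s["eef_rot"].round(3))
for n in("wrist","scene","side"):
    p,d,W=cloud(n);z=W[...,2];x,y=W[...,0],W[...,1];r=(d>0)&(x>350)&(x<560-.07*y)&(y>-300)&(y<230)
    ex=np.array([.9975,.07]);a=(W[...,:2]-np.array([570.9,-9.1]))@ex
    print(n);blobs(r&(a<-30)&(z>50)&(z<72),W,20)
    cv2.imwrite(f"pics/{n}_l.png",p[...,::-1])
E
python3 l.py
```

```text
16.45 [436.2  68.5 153.9] [3.139 0.122 0.006]
wrist
  px [182 205] n 1477 mid [438.9 146.6  60.2] ext [26.5 26.5 15.5] mean [439.8 146.   61.8]
  px [359 222] n 1394 mid [434.8   8.7  55. ] ext [29.1 29.3  5.1] mean [435.2   8.9  56. ]
scene
  px [217 201] n 87 mid [ 462.5 -173.5   55.2] ext [30.4 29.2  6.7] mean [ 463.1 -173.1   54.7]
  px [280 202] n 86 mid [435.3   7.2  54.4] ext [30.8 28.1  7.2] mean [436.6   7.3  54.6]
  px [328 208] n 100 mid [440.7 148.4  58.9] ext [26.2 27.1 16.2] mean [442.6 148.1  59.4]
side
  px [236 215] n 78 mid [436.3 148.6  61.2] ext [28.5 27.3 19.4] mean [434.8 145.8  61.4]
  px [261 237] n 79 mid [435.4   8.2  56. ] ext [30.8 34.2 10.3] mean [432.9   6.7  56.8]
  px [307 265] n 94 mid [ 460.8 -172.4   55.6] ext [30.9 29.7 10.3] mean [ 459.1 -173.8   57. ]
```

View pics/side_l.png

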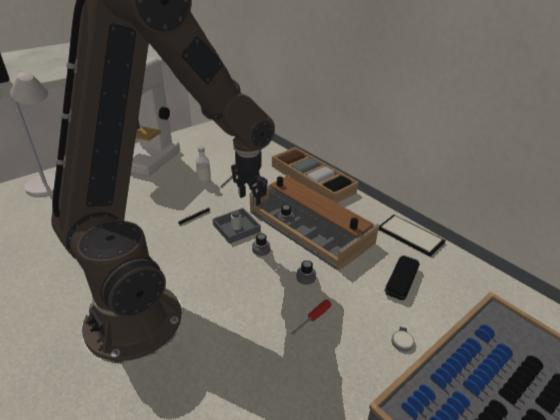

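The bottle stands upright in the tray at (236,221) in the side view, and both loupes are where they were. I'll grasp the loupe at (435,8).

carry_out --pt "-0.003 0.03 0 0 0.06" --pt "-0.0057 0.06 0 0 0.06" --pt "-0.0057 0.06 0.03 0 0.06" --pt "-0.0057 0.06 0.07 0 0.06" --pt "-0.0057 0.06 0.105 0 0.06" --pt "-0.0057 0.06 0.125 0 0.06" --pt "-0.0057 0.06 0.125 0 0.06" --pt "-0.0057 0.06 0.125 0 0.06"

```text
time: 17.4
ee_pos: [434.2, 9.2, 27.8]
eef_rot: [-3.139, -0.119, 0.001]
contact_force: [-1.1, -1.1, -0.2]
width: 59.7
grip_force: 0.0
```

carry_out --pt "0 0 0 0 0.045" --pt "0 0 0 0 0.03" --pt "0 0 0 0 0.025" --pt "0 0 0 0 0.025" --pt "0 0 0 0 0.025"

```text
time: 17.9
ee_pos: [434.7, 8.7, 29.0]
eef_rot: [3.139, 0.118, 0.004]
contact_force: [-0.2, 3.2, 8.7]
width: 32.1
grip_force: 58.7
```

carry_out --pt "0 0 -0.03 0 0.025" --pt "0 0 -0.07 0 0.025" --pt "0.02 0.003 -0.1 0 0.025" --pt "0.06 0.01 -0.1 0 0.025" --pt "0.1 0.018 -0.1 0 0.025" --pt "0.135 0.024 -0.1 0 0.025" --pt "0.1577 0.0278 -0.1 0 0.025" --pt "0.1577 0.0278 -0.1 0 0.025" --pt "0.1577 0.0278 -0.1 0 0.025"

```text
time: 18.8
ee_pos: [592.9, -7.2, 127.9]
eef_rot: [-3.139, -0.117, 0.0]
contact_force: [-0.5, 0.5, -1.2]
width: 32.6
grip_force: 59.8
```

Run:
```python
from h import *
ex=np.array([.9975,.07]);ey=np.array([-.07,.9975]);o=np.array([570.9,-9.1])
s=bot.read_state();print(s["ee_pos"].round(1),s["eef_rot"].round(3),s["width"])
p,d,W=cloud("wrist");z=W[...,2];a=(W[...,:2]-o)@ex;b=(W[...,:2]-o)@ey;C=np.dstack([a,b,z])
cv2.imwrite("pics/w_h.png",p[...,::-1])
print("floor");blobs((d>0)&(a>-15)&(a<70)&(abs(b)<200)&(z>7)&(z<17),C,200)
print("walls");blobs((d>0)&(a>-5)&(a<52)&(abs(b)<200)&(z>28)&(z<36),C,80)
for n in("wrist","scene","side"):
    p,d,W=cloud(n);z=W[...,2];a=(W[...,:2]-o)@ex;b=(W[...,:2]-o)@ey;C=np.dstack([a,b,z])
    print(n,"stored");blobs((d>0)&(a>-10)&(a<50)&(abs(b-75)<40)&(z>58)&(z<76),C,10)
```

```text
[592.9  -7.2 127.9] [-3.139 -0.117  0.   ] 32.565505541646765
floor
  px [ 97 216] n 4187 mid [ 14.5 155.9  13.1] ext [50.5 52.5  4.6] mean [ 14.9 156.7  12.2]
  px [284 203] n 1722 mid [29.2  0.1 12.1] ext [22.2 62.6  2.8] mean [31.1  0.3 12. ]
  px [377 218] n 4418 mid [ 14.3 -77.5  12.7] ext [49.5 58.2  4.1] mean [ 14.6 -77.7  12.1]
  px [471 218] n 4030 mid [  14.1 -155.7   13.1] ext [48.8 52.6  4.9] mean [  14.5 -156.5   12.1]
  px [220 233] n 233 mid [-2.  53.9 13.5] ext [18.4 14.   5.7] mean [-5.  52.  12.5]
walls
  px [ 41 217] n 1456 mid [ 20.5 188.1  32. ] ext [47.6 13.2  6.5] mean [ 21.  188.2  32. ]
  px [140 217] n 986 mid [ 20.3 112.3  31.2] ext [47.1 10.9  3.7] mean [ 20.9 111.9  31.8]
  px [189 217] n 1763 mid [21.5 72.5 33.3] ext [46.5 51.4  3.7] mean [27.8 66.3 33.8]
  px [236 217] n 722 mid [22.1 37.5 31.7] ext [43.2 10.7  2.8] mean [24.8 37.9 31.9]
  px [333 217] n 665 mid [ 23.8 -37.3  31.8] ext [39.1 10.7  2.7] mean [ 26.1 -37.7  31.9]
  px [428 219] n 990 mid [  20.1 -112.1   30.9] ext [46.9 10.9  4.3] mean [  20.5 -111.7   31.6]
  px [526 220] n 1404 mid [  19.9 -188.    32.1] ext [46.3 13.2  6.5] mean [  20.4 -188.2   32. ]
wrist stored
  px [176 229] n 2054 mid [21.9 73.  64.8] ext [29.7 29.8  9.3] mean [22.6 72.6 67.5]
scene stored
  px [293 245] n 119 mid [23.  73.3 64.7] ext [29.7 28.9  9.9] mean [23.8 73.4 65.9]
side stored
  px [286 208] n 73 mid [19.8 73.9 65.9] ext [30.7 28.2 14.1] mean [17.7 72.7 68.1]
```

View pics/w_h.png

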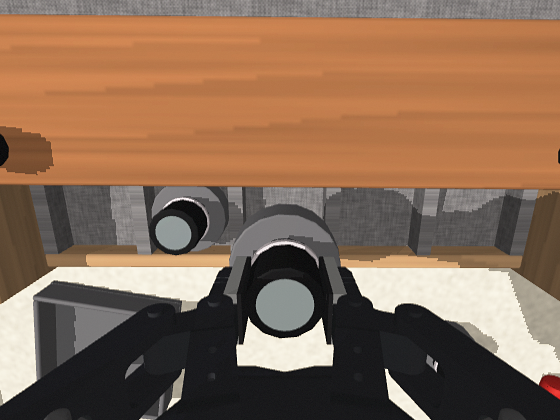

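The wrist view shows the held loupe at (286,303), centred in b between the walls at ±37.5 and about right in a. I'll lower it.

carry_out --pt "0.0005 0.0003 0.03 0 0.025" --pt "0.0005 0.0003 0.055 0 0.025" --pt "0.0005 0.0003 0.064 0 0.025" --pt "0.0005 0.0003 0.07 0 0.025" --pt "0.0005 0.0003 0.075 0 0.025" --pt "0.0005 0.0003 0.079 0 0.025" --pt "0.0005 0.0003 0.079 0 0.025"

```text
time: 19.7
ee_pos: [594.1, -7.6, 48.8]
eef_rot: [-3.139, -0.117, -0.0]
contact_force: [0.7, 0.4, -1.3]
width: 32.3
grip_force: 59.8
```

carry_out --pt "0 0 0.004 0 0.025" --pt "0 0 0.007 0 0.025" --pt "0 0 0.007 0 0.025" --pt "0 0 0.007 0 0.045" --pt "0 0 0.007 0 0.05" --pt "0 0 -0.02 0 0.05" --pt "0 0 -0.06 0 0.05" --pt "0 0 -0.1 0 0.05" --pt "-0.03 0.03 -0.1 0 0.06" --pt "-0.06 0.06 -0.1 0 0.06"

```text
time: 20.7
ee_pos: [538.5, -72.1, 150.0]
eef_rot: [3.138, 0.121, 0.005]
contact_force: [0.9, -1.1, -0.8]
width: 59.6
grip_force: 0.0
```

```bash
sed -i 's/r&(a<-30)&(z>50)/(d>0)\&(x>350)\&(x<615)\&(abs(y)<230)\&(a<50)\&(z>50)/' l.py; python3 l.py
```

```text
20.7 [538.5 -72.1 150. ] [3.138 0.121 0.005]
wrist
  px [199 138] n 2084 mid [593.6  -9.6  62.7] ext [28.9 30.1 13.8] mean [593.9 -10.   67.4]
  px [ 94 140] n 2432 mid [587.1  64.7  61.1] ext [29.1 30.  16.9] mean [587.5  62.8  66.2]
  px [469 170] n 1395 mid [ 586.2 -202.5   61.1] ext [54.6  4.4 20.7] mean [ 587.  -202.4   61.5]
  px [ 20 312] n 1297 mid [439.2 144.   59.4] ext [27.5 22.9 16.7] mean [441.1 142.3  59.9]
  px [404 299] n 112 mid [ 473.9 -179.4   53.7] ext [ 7.8 13.8  6.1] mean [ 474.6 -179.    54.8]
scene
  px [217 202] n 88 mid [ 461.9 -173.    54.6] ext [29.2 28.7  6.6] mean [ 463.3 -172.9   54.7]
  px [328 207] n 97 mid [440.8 148.2  59.4] ext [26.  27.  17.3] mean [442.4 147.9  59.8]
  px [195 233] n 39 mid [ 587.5 -202.9   61.1] ext [51.3  4.  19.9] mean [ 587.4 -203.1   60.2]
  px [265 243] n 127 mid [595.4  -8.1  62.7] ext [29.4 29.1 15.6] mean [596.9  -8.6  65.7]
  px [293 245] n 130 mid [588.4  66.   61.5] ext [30.4 28.6 15.9] mean [590.5  65.7  65.2]
side
  px [259 196] n 98 mid [566.3 188.3  60.8] ext [74.2 10.4 21.1] mean [564.5 187.8  60.6]
  px [286 209] n 84 mid [585.6  65.7  61.3] ext [30.  30.2 20.9] mean [583.   63.5  64.4]
  px [236 215] n 77 mid [436.2 146.1  60.8] ext [29.  29.2 19.3] mean [434.6 145.6  61.5]
  px [302 219] n 91 mid [592.5  -9.   61. ] ext [31.2 28.7 20.7] mean [589.1 -10.9  64.3]
  px [345 253] n 81 mid [ 583.7 -209.9   61.1] ext [55.4 11.1 21.2] mean [ 579.5 -211.5   60.8]
  px [307 265] n 94 mid [ 459.3 -172.4   55.8] ext [29.3 30.1  8.4] mean [ 459.  -173.5   56.9]
```

carry_out --pt "-0.028 0.031 0 0 0.06" --pt "-0.056 0.062 0 0 0.06" --pt "-0.085 0.0945 0 0 0.06" --pt "-0.085 0.0945 0.02 0 0.06" --pt "-0.085 0.0945 0.055 0 0.06" --pt "-0.085 0.0945 0.09 0 0.06" --pt "-0.085 0.0945 0.115 0 0.06" --pt "-0.085 0.0945 0.121 0 0.06" --pt "-0.085 0.0945 0.121 0 0.06"

```text
time: 21.75
ee_pos: [461.2, -172.2, 27.2]
eef_rot: [-3.139, -0.118, 0.002]
contact_force: [0.2, 0.2, 0.7]
width: 60.2
grip_force: 0.0
```

carry_out --pt "0 0 0 0 0.045" --pt "0 0 0 0 0.03" --pt "0 0 0 0 0.025" --pt "0 0 0 0 0.025" --pt "0 0 0 0 0.025"

```text
time: 22.25
ee_pos: [461.7, -172.7, 29.1]
eef_rot: [3.138, 0.118, 0.004]
contact_force: [-0.4, 1.5, 4.7]
width: 32.6
grip_force: 59.1
```

carry_out --pt "0 0 -0.03 0 0.025" --pt "0 0 -0.07 0 0.025" --pt "0.02 -0.01 -0.1 0 0.025" --pt "0.055 -0.03 -0.1 0 0.025" --pt "0.09 -0.05 -0.1 0 0.025" --pt "0.12 -0.068 -0.1 0 0.025" --pt "0.1445 -0.08 -0.1 0 0.025" --pt "0.1445 -0.08 -0.1 0 0.025" --pt "0.1445 -0.08 -0.1 0 0.025"

```text
time: 23.15
ee_pos: [598.9, -81.6, 128.2]
eef_rot: [3.139, 0.119, 0.001]
contact_force: [-0.4, -0.0, -0.5]
width: 32.5
grip_force: 59.8
```

carry_out --pt "0 0 0.03 0 0.025" --pt "0 0 0.055 0 0.025" --pt "0 0 0.064 0 0.025" --pt "0 0 0.07 0 0.025" --pt "0 0 0.075 0 0.025" --pt "0 0 0.079 0 0.025" --pt "0 0 0.079 0 0.025"

```text
time: 23.85
ee_pos: [599.1, -82.0, 48.8]
eef_rot: [3.139, 0.117, 0.0]
contact_force: [0.2, 0.6, -1.2]
width: 32.2
grip_force: 59.8
```

carry_out --pt "0 0 0.004 0 0.025" --pt "0 0 0.007 0 0.025" --pt "0 0 0.007 0 0.025" --pt "0 0 0.007 0 0.045" --pt "0 0 0.007 0 0.05" --pt "0 0 -0.02 0 0.05" --pt "0 0 -0.06 0 0.05" --pt "0 0 -0.1 0 0.05" --pt "0 0 -0.14 0 0.05" --pt "0 0 -0.15 0 0.05"

```text
time: 24.85
ee_pos: [600.3, -82.2, 203.3]
eef_rot: [3.138, 0.118, 0.01]
contact_force: [0.5, -0.7, -1.1]
width: 50.4
grip_force: 0.0
```

carry_out --pt "0 0 0 -0.15 0.05" --pt "0 0 0 -0.3 0.05" --pt "0 0 0 -0.45 0.05" --pt "0 0 0 -0.6 0.05" --pt "0 0 0 -0.75 0.05" --pt "0 0 0 -0.9 0.05" --pt "0 0 0 -1.05 0.05" --pt "0 0 0 -1.2 0.05" --pt "0 0 0 -1.35 0.05" --pt "0 0 0 -1.49 0.05"

```text
time: 25.85
ee_pos: [598.8, -81.9, 198.1]
eef_rot: [-2.221, -2.221, 0.0]
contact_force: [-0.1, -0.1, 0.8]
width: 49.8
grip_force: 0.0
```

```bash
python3 l.py
python3 - <<'E'
from h import *
ex=np.array([.9975,.07]);ey=np.array([-.07,.9975]);o=np.array([570.9,-9.1])
for n in("scene","side"):
    p,d,W=cloud(n);z=W[...,2];a=(W[...,:2]-o)@ex;b=(W[...,:2]-o)@ey
    print(n);blobs((d>0)&(a>40)&(a<130)&(abs(b)<200)&(z>106)&(z<126),np.dstack([a,b,z]),8)
E
```

```text
25.85 [598.8 -81.9 198.1] [-2.221 -2.221  0.   ]
wrist
  px [268  21] n 1581 mid [586.7  61.7  61.8] ext [29.3 23.  16. ] mean [586.7  62.   67.1]
  px [278 116] n 1366 mid [593.   -8.2  68.2] ext [28.5 28.8  3. ] mean [593.1  -8.   68.2]
  px [284 202] n 1195 mid [597.9 -81.2  62.6] ext [29.  30.1 13.8] mean [598.  -80.6  67.2]
  px [272 318] n 741 mid [ 585.8 -202.3   61.2] ext [54.8  4.5 20.7] mean [ 585.9 -202.2   61.4]
scene
  px [328 208] n 98 mid [441.4 147.6  59.4] ext [25.1 28.7 17.2] mean [442.2 148.   59.8]
  px [195 233] n 43 mid [ 586.2 -203.2   61. ] ext [51.9  5.3 21.5] mean [ 585.8 -203.3   60.9]
  px [237 241] n 127 mid [600.3 -82.7  62.5] ext [28.1 31.  15.4] mean [601.9 -82.2  65.5]
  px [265 243] n 124 mid [595.3  -8.4  62.9] ext [29.7 28.3 12.8] mean [596.6  -8.5  65.7]
  px [293 245] n 131 mid [588.1  66.   62. ] ext [30.4 28.7 16.1] mean [590.7  65.7  65.4]
side
  px [259 195] n 89 mid [566.7 188.4  60.5] ext [77.   9.8 20.7] mean [565.  188.5  60.9]
  px [286 209] n 86 mid [584.9  66.9  61.5] ext [29.5 31.5 20.4] mean [582.7  63.6  64.5]
  px [236 215] n 77 mid [436.2 148.1  60.9] ext [30.9 24.6 19.6] mean [434.5 145.9  61.7]
  px [302 219] n 89 mid [592.4  -9.7  61. ] ext [30.  29.1 21.1] mean [589.1 -11.3  64.1]
  px [319 230] n 103 mid [596.6 -83.1  61.6] ext [30.  29.2 20.3] mean [593.8 -85.3  64.8]
  px [346 252] n 74 mid [ 584.4 -209.9   61.6] ext [56.1 10.1 19.3] mean [ 579.8 -211.2   61.7]
scene
  px [198 245] n 82 mid [  79.6 -164.2  114.4] ext [20.3 20.2 14.8] mean [  81.2 -163.9  116.4]
  px [329 255] n 83 mid [ 80.7 164.5 114.3] ext [21.  20.6 12.7] mean [ 82.  164.4 116.7]
side
  px [280 179] n 39 mid [ 77.  166.4 115.2] ext [19.7 21.3 16.4] mean [ 76.5 163.6 117.3]
  px [354 221] n 59 mid [  76.2 -163.5  115.6] ext [20.9 21.3 15.8] mean [  74.1 -164.9  117.2]
```

View pics/side_l.png

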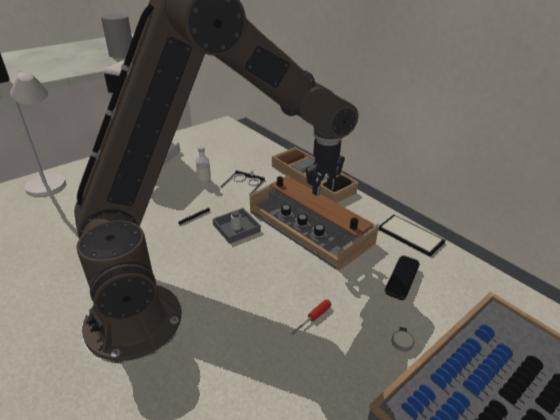

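The side view shows three loupes in pockets 1 to 3 at (286,211), (302,221) and (319,231). The bottle is upright in the tray and the cover is still open. I'll close it now, starting at the right knob.

carry_out --pt "-0.03 0.02 0 -0.07 0.05" --pt "-0.06 0.042 0 -0.07 0.05" --pt "-0.0853 0.062 0 -0.07 0.05" --pt "-0.0853 0.062 0 -0.07 0.05" --pt "-0.0853 0.062 0.03 -0.07 0.05" --pt "-0.0853 0.062 0.065 -0.07 0.05" --pt "-0.0853 0.062 0.095 -0.07 0.05" --pt "-0.0853 0.062 0.1 -0.07 0.05" --pt "-0.0853 0.062 0.1 -0.07 0.05"

```text
time: 27.0
ee_pos: [660.3, -167.2, 98.3]
eef_rot: [-2.15, -2.289, 0.001]
contact_force: [1.1, 0.4, 0.5]
width: 50.2
grip_force: 0.0
```

carry_out --pt "0 -0.01 0 -0.007 0.05" --pt "0 -0.018 0 -0.007 0.05" --pt "0 -0.026 0 -0.007 0.05" --pt "0 -0.032 0 -0.007 0.05" --pt "0 -0.037 0 -0.007 0.05" --pt "0 -0.037 0 -0.007 0.05" --pt "0 -0.024 0 -0.007 0.05" --pt "0 -0.024 0 -0.007 0.05"

```text
time: 27.8
ee_pos: [637.1, -169.4, 98.6]
eef_rot: [2.141, 2.299, -0.0]
contact_force: [-0.5, -0.5, -0.2]
width: 50.2
grip_force: 0.0
```

carry_out --pt "0.041 0 0 0 0.05" --pt "0.082 0.005 0 0 0.05" --pt "0.123 0.01 0 0 0.05" --pt "0.164 0.015 0 0 0.05" --pt "0.205 0.02 0 0 0.05" --pt "0.246 0.024 0 0 0.05" --pt "0.287 0.024 0 0 0.05" --pt "0.328 0.024 0 0 0.05" --pt "0.328 0.024 0 0 0.05"

```text
time: 28.7
ee_pos: [635.9, 163.8, 98.3]
eef_rot: [-2.136, -2.303, 0.001]
contact_force: [-0.2, -1.6, 0.0]
width: 49.8
grip_force: 0.0
```

```bash
python3 k.py
```

```text
28.7 [635.9 163.8  98.3] [-0.2 -1.6  0. ] 49.8216205998935
scene -165 [ 62.2 120.4] | scene -140 [ 35.7 121.6] | scene -100 [ 38.2 123.9] | scene -60 [ 43.1 127.7] | scene 60 [ 51.5 136.1] | scene 100 [ 53.8 139.5] | scene 140 [ 56.2 141.3] | scene 165 [101.7 143.4] | 
side -165 [ 31.1 113.5] | side -140 [ 34.  117.1] | side -100 [ 37.1 117.3] | side -60 [ 40. 122.] | side 60 [ 48.  132.3] | side 100 [ 50.8 135.8] | side 140 [ 53.6 137.5] | side 165 [ 54.5 143.2] |
```

carry_out --pt "-0.003 -0.01 0 0 0.05" --pt "-0.003 -0.018 0 0 0.05" --pt "-0.003 -0.026 0 0 0.05" --pt "-0.003 -0.034 0 0 0.05" --pt "-0.003 -0.042 0 0 0.05" --pt "-0.003 -0.05 0 0 0.05" --pt "-0.003 -0.056 0 0 0.05" --pt "-0.003 -0.058 0 0 0.05" --pt "-0.003 -0.058 0 0 0.05" --pt "-0.003 -0.045 0 0 0.05"

```text
time: 29.8
ee_pos: [591.2, 153.8, 98.5]
eef_rot: [-2.139, -2.298, 0.003]
contact_force: [0.4, 0.5, 0.0]
width: 50.0
grip_force: 0.0
```

carry_out --pt "-0.041 0 0 0 0.05" --pt "-0.082 0.005 0 0 0.05" --pt "-0.123 0.01 0 0 0.05" --pt "-0.164 0.015 0 0 0.05" --pt "-0.205 0.019 0 0 0.05" --pt "-0.246 0.019 0 0 0.05" --pt "-0.287 0.019 0 0 0.05" --pt "-0.328 0.019 0 0 0.05" --pt "-0.328 0.019 0 0 0.05"

```text
time: 30.7
ee_pos: [634.6, -176.5, 98.1]
eef_rot: [-2.146, -2.294, 0.0]
contact_force: [-0.0, 1.2, -0.0]
width: 50.0
grip_force: 0.0
```

```bash
python3 k.py
```

```text
30.7 [ 634.6 -176.5   98.1] [-0.   1.2 -0. ] 49.9535577545203
scene -165 [ 34.5 117.4] | scene -140 [ 29.6 115.7] | scene -100 [ 30.  113.5] | scene -60 [ 25.7 110.6] | scene 60 [ 20.2 104.1] | scene 100 [ 15.3 102.8] | scene 140 [ 17.3 101. ] | scene 165 [43.2 98.9] | 
side -165 [ 27.  107.9] | side -140 [ 27.4 108. ] | side -100 [25.3 72.1] | side -60 [ 23.4 106. ] | side 60 [18.4 97.3] | side 100 [15.3 95.5] | side 140 [13.3 92. ] | side 165 [ 9.7 97. ] |
```

carry_out --pt "0.003 -0.01 0 0 0.05" --pt "0.003 -0.018 0 0 0.05" --pt "0.003 -0.026 0 0 0.05" --pt "0.003 -0.034 0 0 0.05" --pt "0.003 -0.042 0 0 0.05" --pt "0.003 -0.048 0 0 0.05" --pt "0.003 -0.053 0 0 0.05" --pt "0.003 -0.053 0 0 0.05" --pt "0.003 -0.04 0 0 0.05" --pt "0.003 -0.04 0 0 0.05"

```text
time: 31.8
ee_pos: [595.2, -172.4, 98.6]
eef_rot: [2.141, 2.299, -0.0]
contact_force: [-0.2, -0.7, -0.5]
width: 50.2
grip_force: 0.0
```

carry_out --pt "0.041 0 0 0 0.05" --pt "0.082 0.005 0 0 0.05" --pt "0.123 0.01 0 0 0.05" --pt "0.164 0.015 0 0 0.05" --pt "0.205 0.018 0 0 0.05" --pt "0.246 0.018 0 0 0.05" --pt "0.287 0.018 0 0 0.05" --pt "0.328 0.018 0 0 0.05" --pt "0.328 0.018 0 0 0.05"

```text
time: 32.7
ee_pos: [588.2, 160.1, 98.5]
eef_rot: [-2.136, -2.303, 0.001]
contact_force: [-0.2, -0.4, 0.6]
width: 50.1
grip_force: 0.0
```

```bash
python3 k.py
```

```text
32.7 [588.2 160.1  98.5] [-0.2 -0.4  0.6] 50.07031557115116
scene -165 [21.6 77.5] | scene -140 [-5.2 78.8] | scene -100 [-3.1 80.9] | scene -60 [-0.9 83.8] | scene 60 [ 4.9 91. ] | scene 100 [ 7.7 92.4] | scene 140 [10.9 94.6] | scene 165 [51.6 96.3] | 
side -165 [-10.7  73.5] | side -140 [-9.  73.9] | side -100 [-7.3 75. ] | side -60 [-4.1 77.4] | side 60 [ 2.9 83.4] | side 100 [ 6.2 85.1] | side 140 [ 7.9 88.1] | side 165 [ 8.2 91.8] |
```

carry_out --pt "-0.003 -0.01 0 0 0.05" --pt "-0.003 -0.018 0 0 0.05" --pt "-0.003 -0.026 0 0 0.05" --pt "-0.003 -0.034 0 0 0.05" --pt "-0.003 -0.039 0 0 0.05" --pt "-0.003 -0.041 0 0 0.05" --pt "-0.003 -0.041 0 0 0.05" --pt "-0.003 -0.027 0 0 0.05" --pt "-0.003 -0.027 0 0 0.05"

```text
time: 33.7
ee_pos: [563.4, 151.7, 98.5]
eef_rot: [-2.141, -2.299, -0.0]
contact_force: [-0.1, -0.1, 0.2]
width: 50.2
grip_force: 0.0
```

carry_out --pt "-0.041 0 0 0 0.05" --pt "-0.082 0.003 0 0 0.05" --pt "-0.123 0.006 0 0 0.05" --pt "-0.164 0.009 0 0 0.05" --pt "-0.205 0.01 0 0 0.05" --pt "-0.246 0.01 0 0 0.05" --pt "-0.287 0.01 0 0 0.05" --pt "-0.328 0.01 0 0 0.05" --pt "-0.328 0.01 0 0 0.05"

```text
time: 34.6
ee_pos: [595.6, -179.1, 98.3]
eef_rot: [2.145, 2.295, -0.0]
contact_force: [-0.1, 0.9, -0.8]
width: 49.9
grip_force: 0.0
```

```bash
python3 k.py
```

```text
34.6 [ 595.6 -179.1   98.3] [-0.1  0.9 -0.8] 49.8501512360006
scene -165 [18.1 76.5] | scene -140 [-11.   75.6] | scene -100 [-10.5  74.1] | scene -60 [-10.4  74.4] | scene 60 [-12.9  70. ] | scene 100 [-16.   69.7] | scene 140 [-17.   68.7] | scene 165 [11.1 66.9] | 
side -165 [-13.1  66.9] | side -140 [-12.5  69. ] | side -100 [-16.7  28.8] | side -60 [-13.7  65.3] | side 60 [-17.4  65.2] | side 100 [-17.5  62.5] | side 140 [-20.6  59.2] | side 165 [-20.9  66.3] |
```

carry_out --pt "0.003 -0.01 0 0 0.05" --pt "0.003 -0.018 0 0 0.05" --pt "0.003 -0.023 0 0 0.05" --pt "0.003 -0.026 0 0 0.05" --pt "0.003 -0.026 0 0 0.05" --pt "0.003 -0.026 0 0 0.05"

```text
time: 35.3
ee_pos: [569.6, -173.9, 98.7]
eef_rot: [-2.141, -2.299, 0.0]
contact_force: [0.7, 0.2, -0.3]
width: 50.0
grip_force: 0.0
```

carry_out --pt "0 0.013 0 0 0.05" --pt "0.041 0.013 0 0 0.05" --pt "0.082 0.013 0 0 0.05" --pt "0.123 0.013 0 0 0.05" --pt "0.164 0.013 0 0 0.05" --pt "0.205 0.013 0 0 0.05" --pt "0.246 0.013 0 0 0.05" --pt "0.287 0.013 0 0 0.05" --pt "0.328 0.013 0 0 0.05" --pt "0.328 0.013 0 0 0.05"

```text
time: 36.3
ee_pos: [558.8, 158.1, 98.6]
eef_rot: [-2.136, -2.303, -0.0]
contact_force: [-0.3, -1.0, 0.5]
width: 50.2
grip_force: 0.0
```

carry_out --pt "0 -0.007 0 0 0.05" --pt "0 -0.011 0 0 0.05" --pt "0 -0.013 0 0 0.05" --pt "0 -0.014 0 0 0.05" --pt "0 -0.014 0 0 0.05"

```text
time: 36.8
ee_pos: [545.8, 152.4, 98.8]
eef_rot: [2.142, 2.298, 0.0]
contact_force: [2.1, -0.2, -0.2]
width: 50.2
grip_force: 0.7
```

carry_out --pt "0 0.013 0 0 0.05" --pt "0 0.013 0 0 0.05" --pt "0 0.013 -0.04 0 0.05" --pt "0 0.013 -0.09 0 0.05" --pt "0 0.013 -0.14 0 0.05" --pt "0.03 -0.05 -0.16 0 0.05" --pt "0.06 -0.08 -0.16 0 0.05" --pt "0.1 -0.08 -0.16 0 0.05" --pt "0.1 -0.08 -0.16 0 0.05"

```text
time: 37.7
ee_pos: [456.1, 250.6, 259.4]
eef_rot: [-2.137, -2.303, -0.002]
contact_force: [0.4, -1.4, -0.2]
width: 50.2
grip_force: 0.0
```

```bash
python3 k.py; python3 l.py
python3 - <<'E'
from h import *
ex=np.array([.9975,.07]);ey=np.array([-.07,.9975]);o=np.array([570.9,-9.1])
for n in("scene","side"):
    p,d,W=cloud(n);z=W[...,2]
    print(n);blobs((d>0)&(z>112)&(z<126)&(W[...,0]>500)&(W[...,0]<650)&(abs(W[...,1])<230),W,8)
E
```

```text
37.7 [456.1 250.6 259.4] [ 0.4 -1.4 -0.2] 50.22745404641878
scene -165 [-6.  66.4] | scene -140 [-17.1  66.2] | scene -100 [-18.3  65.6] | scene -60 [-19.5  65.3] | scene 60 [-21.1  65.2] | scene 100 [-20.2  65.7] | scene 140 [-20.   66.4] | scene 165 [10.  65.9] | 
side -165 [-21.9  60.8] | side -140 [-22.2  58.8] | side -100 [-22.   58.8] | side -60 [-21.4  61.6] | side 60 [-21.2  61.5] | side 100 [-20.1  59.8] | side 140 [-21.5  58.9] | side 165 [-23.4  63.5] | 
37.8 [457.8 247.7 258.7] [ 2.139  2.301 -0.   ]
wrist
  px [378 241] n 519 mid [565.8 195.1  61.4] ext [76.  10.1 19.8] mean [564.6 197.   61.4]
  px [261 266] n 620 mid [437.  152.3  59.9] ext [28.6 25.2 16.1] mean [437.2 153.2  61.5]
scene
  px [328 207] n 97 mid [440.2 147.6  59.9] ext [24.9 28.8 17.8] mean [442.3 148.   59.7]
side
  px [255 199] n 41 mid [544.7 186.5  60.5] ext [33.3  8.9 18.8] mean [541.8 185.9  59.7]
  px [236 215] n 74 mid [436.2 147.1  62.2] ext [28.4 27.2 18.2] mean [434.9 146.   62.1]
  px [346 252] n 80 mid [ 584.8 -210.1   60.9] ext [57.5  9.3 20.8] mean [ 579.6 -211.2   61.4]
scene
  px [203 220] n 60 mid [ 584.  -173.1  117.2] ext [18.5 20.7  8.3] mean [ 584.9 -172.6  118.3]
  px [329 229] n 64 mid [561.3 155.1 117. ] ext [20.5 20.7  8.6] mean [562.  155.  117.7]
side
  px [263 187] n 34 mid [558.7 155.5 118.9] ext [23.6 22.6 10. ] mean [557.9 154.  120.2]
  px [338 231] n 49 mid [ 581.3 -173.1  118.4] ext [18.6 19.9 10.5] mean [ 579.9 -173.8  119.8]
```

View pics/side_l.png

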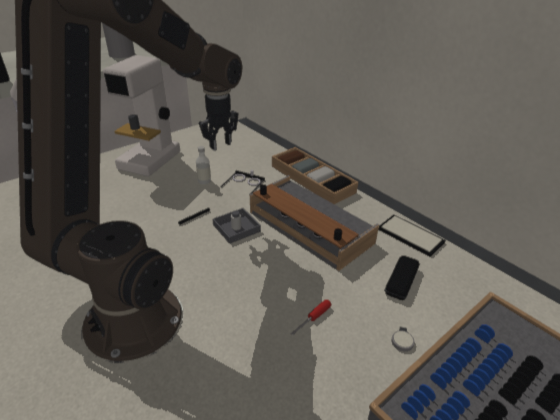

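The knobs are back within about 0.5 mm of where they started, in both views. The cover is shut, the bottle stands in the tray, and the arm is clear, so I'm handing in.

```bash
python3 -c "
from plant import bot
print(bot.finish_job())"
```

```text
the job is handed in; nothing more can be done
None
```

I handed the job in at about 38 s with the cover shut, all three loupes found (two moved, one already stored) in pockets 1–3, the bottle upright in the tray and the desk things left alone; the judge returned no verdict.

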